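Change over the tube incubators

ROBOT

A 6-joint arm with a two-finger parallel gripper is mounted at the origin on the work surface. World frame = base frame: x ahead of the robot, y to its left, z up, the work surface at z = 0. Lengths are in m, angles in rad, forces in N, time in s.
With the tool pointing down it reaches from about 0.375 to 0.9 m from the base axis. Payload 3.1 kg.
Tool frame: the origin (TCP) lies between the finger pads; the fingertips stand 22 mm ahead of it and the grasp point (between the pads) lies 3 mm ahead of it; z points along the fingers, y is the line along which they close (so a half turn about z gives the same grasp; the last joint's range is limited). The gripper opens to 87 mm and grips with 3 to 60 N. Pads are 19 mm wide; open, the fingers measure 117 mm over their backs; the gripper's body (75 mm by 190 mm) begins 51 mm behind the grasp point.
Start: joints at [1.067, 0.527, 1.433, -0, 1.181, -0.178], TCP at [0.199, 0.592, 0.245] pointing down, gripper open.
Joint ranges: [-3.08, 3.08], [-0.75, 2.2], [0.22, 2.44], [-1.43, 4.57], [0, 2.65], [-2.85, 2.85]. Speed limits (rad/s): [2.79, 2.79, 3.14, 3.14, 3.14, 3.14].

INTERFACE

Orientations are given as a unit quaternion [x, y, z, w].
In Python, from rig import get_obs, camera, get_calibration, hand_in, cut_out gives the robot as it stands.
- The arm moves only by the shell command python3 -m inch 'ROWS' [OPENING] [FORCE]. ROWS is JSON, one flat list of numbers, 6 for each row, row after row: the shift along the tool's x, y, z scaled (see below), then the turn, a rotation vector about the tool's x, y, z scaled (see below). A call has 1 to 20 rows; each row is the pose to reach, as a shift and turn from the pose commanded when the call began, along the tool's axes at that moment; what a row does not reach only later rows make up. The controller multiplies each number of a shift by 0.08 m and each number of a turn by 90 degrees. A row lasts 1/12 s, in which the tool goes at most 41.7 mm and 7.16 degrees, less where a joint would pass 70% of its speed; a pose out of reach is approached as far as the arm can. A call with a number of a shift or a turn outside -1 to 1 is refused whole. A call with a gripper value outside its range is refused whole. OPENING is the finger opening in mm, from 0 to 87, set as the call begins (- or left out, the last holds). The fingers move at their own pace and stop on an object; FORCE is the grip in N (left out, the last holds). Time passes only in rows, so rows that repeat a pose let the fingers close. It gives the time, the measured TCP pose, the force, the opening and the grip force at its end, in the units of the state.
- get_obs(): the state, without advancing time (a new reading comes with each control period).
- camera(name): name is "side" or "top" or "wrist"; returns the picture (384x512x3 uint8, red, green, blue); there is no depth.
- get_calibration(name): a dict with "vertical_fov" (degrees; the focal length in pixels is half the picture's height over the tangent of half this angle, whatever the lens; pixels are square), "cx", "cy" (the principal point, pixels), "T" (4x4, takes a point from camera to world coordinates). Camera axes: x right, y down, z forward; pixel columns grow to the right and rows downward; lengths in m; the calibration is good to about 2 mm. The wrist camera is an equidistant fisheye: a pixel r from the principal point sees the ray r / f radians off the axis. A picture is of the moment at which its call begins: read the wrist's pose just before it. get_calibration takes no time and is no camera call; for the wrist camera it gives the pose at the moment of the call.
- hand_in(): hands the job in; it is judged then, once.
Trained networks look in the newest picture that a camera, given by its name, has taken for a name from the list of things; names that differ only in an ending like _2 or _b are one class to them, and where a whole thing is asked for, a point or a joint stands for the part that bears it (a point fixed in the world has none). Each returns a list of dicts, best first, with "conf" (0 to 1); they miss things now and then, are a little off and sometimes report something else, mostly with a low value. They report only what shows in the picture. A call takes as long as a camera call.
- cut_out(camera, thing): "region" (384x512 bool, what is visible of it) and "bbox" ([left, top, right, bottom] in pixels, round what is visible of it).
The state is a dict: "time": time; "q": joint angles; "joint_velocities": joint speeds; "joint_torque": joint torques, N m; "position": TCP position; "tool_rot": TCP orientation; "ft_force": force on the tool from outside, world axes, zero at the start; "moment": the same for the moment, N m; "grip_width": finger opening in m; "grip_force": force on a finger pad.
Only numpy, scipy, OpenCV 4.12 (cv2) and the standard library are available. Lean on these libraries where they do the work, as an engineer would, in place of code of your own. Each camera call takes 0.05 s, during which the arm holds its last target. There are 200 camera calls.

TASK

Three small tube incubators stand on the lab bench. The blue one has just been loaded but its front door was left hanging open: push that door up until it is fully shut. Then pull the empty yellow incubator's door all the way down until it is level, ready for the next batch; the red one is in the middle of a run, so leave its door shut.

Things in the scene. Friction and masses are not known exactly. Their poses are not given: they have to be found in the camera images.
- handle_blue (a point): Middle of the BLUE incubator's handle: round level bar, 12 mm thick, 120 long, joined to the door by a 10 mm post at each end. Moves with the door, which starts 60 to 85 deg open. z: in the door's plane from hinge line to bar (up when shut, level towards the robot when fully open); y: along the bar; x: from the door's outer to its inner face. Hinge line: 175 mm from here along -z.
- handle_yellow (a point): Middle of the YELLOW incubator's handle; its door starts shut or up to 6 deg ajar, no tubes inside. Shape and axes as blue. In all three the bar lies in the door's plane, 55 mm beyond the door's free edge, so fingers from above can straddle it and pass through the loop at every door angle. Doors are 186 wide, 120 high, 16 mm thick.
- handle_red (a point): Middle of the RED incubator's handle; door shut, tubes inside, to be left shut. Shape and axes as blue. All doors hinge at their lower edge, 60 mm above the bench, and swing from upright (shut, 0 deg) down towards the robot to level (90 deg, a stop). Hinges are stiff: a door stays at any angle it is left at and needs about 2 to 6 N at the bar.
- unit_red: Cabinet of the RED incubator; origin at the centre of its underside, x axis pointing from front to back. All three: cream box 190 wide, 220 deep, 188 mm high, fixed, clear top; door front towards the robot (turned up to 6 deg), in any order side by side. They differ in the colour of handle bar, door stripe and top rim.

How it is judged:
By the outcome, as a careful person would: the job done as asked, in the order asked, and still so for the second after the job is handed in, with the robot touching nothing.
It also fails if it takes over 51 s, if anything falls off the work surface, if the arm or the gripper's body presses on something with over 40 N, if the wrist force passes 120 N, or if a joint passes its speed limit or range.

## Working session

There is one attempt and no reset: what is moved stays moved. The work goes in short steps, Python scripts to look and compute and a shell command to move; the robot and the scene stay as the last step left them, time stands still between calls to the robot, and variables do not carry over. Pictures are saved under pics/ and viewed, at most 10 in all, crops included, and the job is handed in when it is done.

```bash
mkdir -p pics; ls
python3 - <<'E'
from rig import *
import cv2,numpy as np
o=get_obs();print(o['time'],o['position'],o['tool_rot'],o['grip_width'])
for n in('side','top'):
    im=camera(n);cv2.imwrite(f'pics/{n}0.png',im[...,::-1])
    c=get_calibration(n);print(n,c['vertical_fov'],c['cx'],c['cy'],np.round(c['T'],3).tolist())
    for t in('handle_blue','handle_yellow','handle_red','unit_red'):
        print(t,[(round(d['conf'],2),d['bbox']) for d in cut_out(n,t)[:2]])
E
```

```text
pics
0.0 [0.19906818 0.59171261 0.24358091] [ 1.61671047e-01  9.86844105e-01 -1.02512093e-03 -3.65717026e-04] 0.08733644226849499
side 46.26860763208224 261.7470512370787 193.42951782608745 [[0.804, -0.568, 0.179, 0.504], [-0.595, -0.767, 0.24, -0.231], [0.001, -0.299, -0.954, 1.002], [0.0, 0.0, 0.0, 1.0]]
handle_blue []
handle_yellow [(0.66, [204.3, 168.5, 271.2, 254.3])]
handle_red [(0.89, [286.7, 271.1, 366.3, 360.9])]
unit_red [(0.96, [287.4, 193.2, 452.7, 361.0])]
top 44.578806125837104 255.1030500636964 193.9844324111017 [[0.016, -0.99, 0.138, 0.513], [-1.0, -0.015, 0.01, -0.005], [-0.008, -0.138, -0.99, 1.233], [0.0, 0.0, 0.0, 1.0]]
handle_blue [(0.56, [118.0, 208.9, 199.6, 277.5])]
handle_yellow [(0.66, [224.9, 211.1, 308.8, 223.7])]
handle_red [(0.96, [327.7, 206.2, 420.5, 222.1])]
unit_red [(0.72, [316.6, 110.8, 423.1, 225.2])]
```

View pics/top0.png

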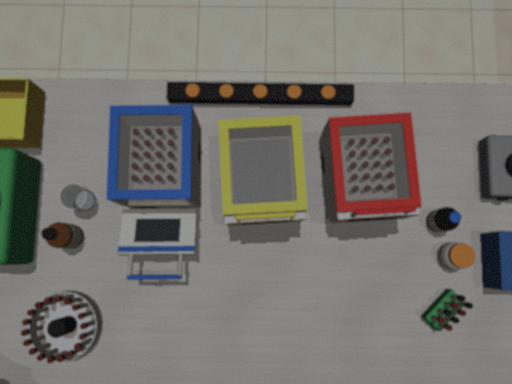

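View pics/side0.png

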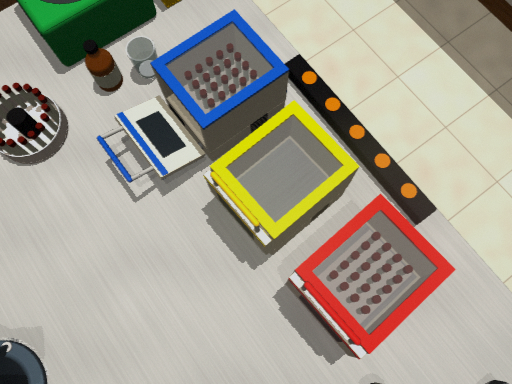

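Top view: the blue door hangs open on the left, with its bar at about (127..182, 277). Yellow is in the middle and red on the right, with their doors at rows ~215. In the side view the blue bar runs (99,138)-(130,180). I need to zoom in to place the bar ends.

Run:
```python
import cv2,numpy as np
t=cv2.imread('pics/top0.png');s=cv2.imread('pics/side0.png')
def c(im,x,y,w,h,k):return cv2.resize(im[y:y+h,x:x+w],None,fx=k,fy=k,interpolation=cv2.INTER_CUBIC)
# tops: blue (110,200)100x90 ; yellow (215,195)100x40; side blue (90,95)100x..., side yellow(200,155)
A=np.zeros((600,800,3),np.uint8)
a=c(t,110,205,100,75,4);A[:300,:400]=a
a=c(t,215,190,100,75,4);A[:300,400:]=a
a=c(s,90,120,100,75,4);A[300:,:400]=a
a=c(s,195,160,100,75,4);A[300:,400:]=a
cv2.imwrite('pics/crop1.png',A)
```

```text
(no output)
```

View pics/crop1.png

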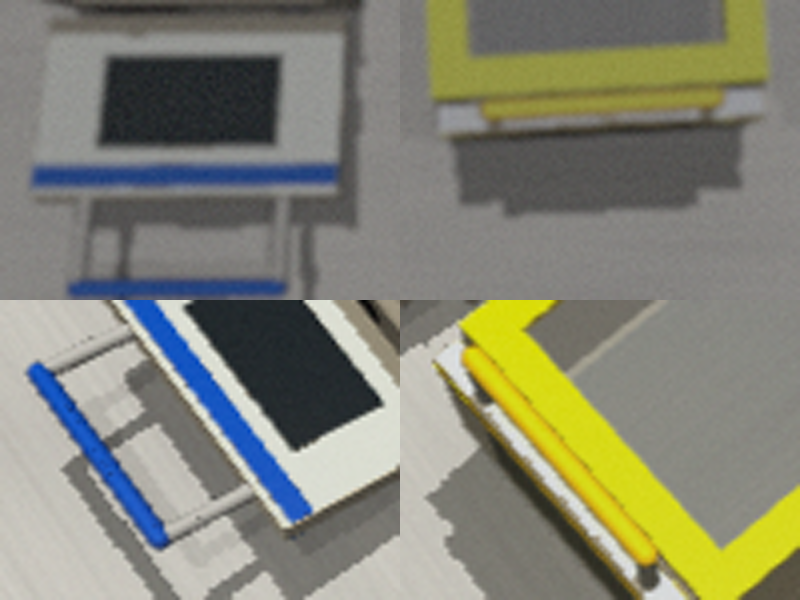

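The crops give the bar ends. Blue: top (127.5,277.5)/(181.7,277), side (99,137.5)/(130.2,180). Yellow: top (235.5,217)/(295.5,214.2), side (212.5,173.8)/(257.5,223.8). I'll triangulate these.

```bash
cat > h.py <<'E'
from rig import *
import numpy as np,cv2
from scipy.spatial.transform import Rotation as R
def ray(n,p):
    c=get_calibration(n);T=np.array(c['T']);f=192/np.tan(np.radians(c['vertical_fov']/2))
    d=np.array([(p[0]-c['cx'])/f,(p[1]-c['cy'])/f,1]);d=T[:3,:3]@d
    return T[:3,3],d/np.linalg.norm(d)
def tri(pa,pb):
    A=np.zeros((3,3));b=np.zeros(3);L=[ray('top',pa),ray('side',pb)]
    for o,d in L:
        M=np.eye(3)-np.outer(d,d);A+=M;b+=M@o
    x=np.linalg.solve(A,b)
    return x,[np.linalg.norm(np.cross(x-o,d)) for o,d in L]
E
python3 - <<'E'
from h import *
for n,P in dict(blue=[((127.5,277.5),(99,137.5)),((181.7,277),(130.2,180))],yellow=[((235.5,217),(212.5,173.8)),((295.5,214.2),(257.5,223.8))]).items():
    X=[tri(*p) for p in P];a,b=X[0][0],X[1][0]
    d=a-b;L=np.linalg.norm(d);m=(a+b)/2;yaw=np.degrees(np.arctan2(-d[0],d[1]))
    print(n,a.round(4),b.round(4),'len',L,'mid',m.round(4),'yaw',yaw,X[0][1][0],X[1][1][0])
    th=np.arccos(np.clip((m[2]-.06)/.175,-1,1));xa=np.array([np.cos(np.radians(yaw)),np.sin(np.radians(yaw))])
    print(' theta',np.degrees(th),'hinge',m[:2]+.175*np.sin(th)*xa)
o=get_obs();print(R.from_quat(o['tool_rot']).as_matrix().round(3))
E
```

```text
blue [0.4647 0.3052 0.1092] [0.4686 0.174  0.1259] len 0.1323167087111375 mid [0.4667 0.2396 0.1175] yaw 1.7142913950136607 0.0006042019068169712 0.0006516015362129228
 theta 70.81221431971464 hinge [0.63186149 0.24458952]
yellow [0.6007 0.0465 0.2308] [ 0.608  -0.081   0.2476] len 0.12876779823683102 mid [ 0.6043 -0.0173  0.2392] yaw 3.277974284176286 0.001498770066320029 0.0006224302695706712
 theta 0.0 hinge [ 0.60434125 -0.01727447]
[[-0.948  0.319 -0.   ]
 [ 0.319  0.948 -0.   ]
 [-0.    -0.    -1.   ]]
```

```bash
python3 -m inch '[-1,-0.68,-0.6,0,0,0.4, -1,-0.68,-0.6,0,0,0.774,-1,-0.68,-0.6,0,0,0.774,-1,-0.68,-0.6,0,0,0.774,-1,-0.68,-0.6,0,0,0.774,-1,-0.68,-0.6,0,0,0.774,-1,-0.68,-0.6,0,0,0.774,-1,-0.68,-0.6,0,0,0.774,-1,-0.68,-0.6,0,0,0.774,-1,-0.68,-0.6,0,0,0.774,-1,-0.68,-0.6,0,0,0.774]' 45
```

```text
time: 1.42
position: [0.2579, 0.5152, 0.2927]
tool_rot: [0.697, 0.717, 0.0, 0.0]
ft_force: [-0.5, -0.4, 1.0]
grip_width: 0.0452
grip_force: 0.0
```

```bash
for i in 1 2 3; do :; done; python3 -m inch '[-0.44,0.31,0,0,0,0,-0.88,0.63,0,0,0,0,-0.88,0.63,0,0,0,0]' >/dev/null; python3 -m inch '[-0.44,0.31,0,0,0,0,-0.88,0.63,0,0,0,0,-0.88,0.63,0,0,0,0]' >/dev/null; python3 -m inch '[-0.44,0.31,0,0,0,0,-0.88,0.63,0,0,0,0,-0.88,0.63,0,0,0,0]'; python3 -m inch '[-0.44,0.31,0.3,0,0,0,-0.88,0.63,0.9,0,0,0,-0.88,0.63,0.9,0,0,0,-0.88,0.63,0.9,0,0,0,-0.88,0.63,0.9,0,0,0]'
python3 - <<'E'
from h import *
cv2.imwrite('pics/w1.png',camera('wrist')[...,::-1]);print({k:np.round(v,3) for k,v in get_obs().items() if k in('position','time')})
c=get_calibration('wrist');print({k:np.round(v,3).tolist() for k,v in c.items()})
d=cut_out('wrist','handle_blue');print([(e['conf'],e['bbox']) for e in d])
E
```

```text
time: 2.17
position: [0.4195, 0.3049, 0.2928]
tool_rot: [0.697, 0.717, 0.001, 0.002]
ft_force: [0.2, 0.1, -0.2]
grip_width: 0.0452
grip_force: 0.0
time: 2.58
position: [0.4675, 0.2394, 0.2194]
tool_rot: [0.697, 0.717, -0.001, -0.001]
ft_force: [0.1, -0.1, 0.0]
grip_width: 0.045
grip_force: 0.0
{'time': np.float64(2.633), 'position': array([0.468, 0.24 , 0.221])}
{'vertical_fov': 65.706, 'cx': 251.62, 'cy': 187.578, 'T': [[1.0, 0.029, 0.008, 0.466], [0.03, -0.96, -0.277, 0.316], [-0.001, 0.277, -0.961, 0.361], [0.0, 0.0, 0.0, 1.0]]}
[(0.58, [245.8, 79.1, 409.6, 251.3])]
```

View pics/w1.png

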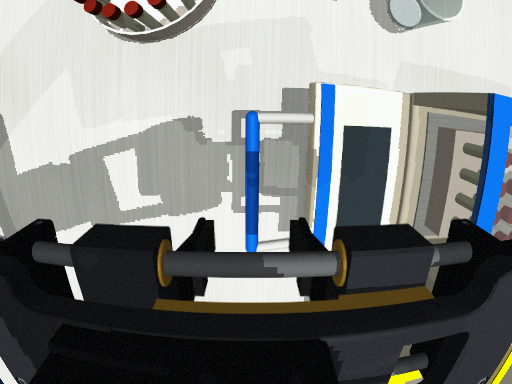

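The blue bar runs (253,115)-(251,248), centred between the fingers (gap ~213..291) and parallel to the pads. I'll go down and close.

```bash
python3 -m inch '[0,0,0.4,0,0,0,0,0,0.8,0,0,0,0,0,1,0,0,0,0,0,1,0,0,0]'; python3 -m inch '[0,0,0.26,0,0,0,0,0,0.26,0,0,0,0,0,0.26,0,0,0]'; python3 -m inch '[0,0,0,0,0,0,0,0,0,0,0,0,0,0,0,0,0,0,0,0,0,0,0,0,0,0,0,0,0,0,0,0,0,0,0,0,0,0,0,0,0,0]' 0 25
```

```text
time: 3.02
position: [0.4655, 0.2407, 0.1388]
tool_rot: [0.695, 0.719, -0.002, -0.001]
ft_force: [-0.7, -0.3, 0.3]
grip_width: 0.0451
grip_force: 0.0
time: 3.27
position: [0.4679, 0.2408, 0.1209]
tool_rot: [0.696, 0.718, 0.0, 0.0]
ft_force: [0.1, -0.7, 0.8]
grip_width: 0.0451
grip_force: 0.0
time: 3.85
position: [0.4672, 0.2398, 0.1198]
tool_rot: [0.697, 0.718, -0.001, -0.001]
ft_force: [-2.2, 0.9, 2.3]
grip_width: 0.0111
grip_force: 25.0
```

```bash
python3 -m inch '[0,0.03,-0.09,0,0,0,0,0.07,-0.18,0,0,0,0,0.12,-0.28,0,0,0,0,0.17,-0.38,0,0,0,0,0.22,-0.46,0,0,0,0,0.28,-0.54,0,0,0,0,0.33,-0.62,0,0,0,0,0.39,-0.69,0,0,0,0,0.45,-0.76,0,0,0,0,0.52,-0.83,0,0,0,0,0.52,-0.83,0,0,0]'
```

```text
time: 4.77
position: [0.5024, 0.2406, 0.1871]
tool_rot: [0.696, 0.718, -0.007, -0.005]
ft_force: [-15.3, -0.1, 12.6]
grip_width: 0.0114
grip_force: 25.0
```

```bash
python3 -m inch '[0,0.03,-0.06,0,0,0,0,0.07,-0.13,0,0,0,0,0.14,-0.19,0,0,0,0,0.22,-0.25,0,0,0,0,0.3,-0.3,0,0,0,0,0.38,-0.35,0,0,0,0,0.46,-0.4,0,0,0,0,0.55,-0.44,0,0,0,0,0.64,-0.48,0,0,0,0,0.73,-0.51,0,0,0,0,0.82,-0.54,0,0,0,0,0.91,-0.57,0,0,0]'
```

```text
time: 5.77
position: [0.5794, 0.2424, 0.2389]
tool_rot: [0.696, 0.718, -0.002, -0.0]
ft_force: [-13.5, -5.0, 26.1]
grip_width: 0.011
grip_force: 25.0
```

```bash
python3 -m inch '[0,0.05,-0.08,0,0,0,0,0.12,-0.13,0,0,0,0,0.2,-0.15,0,0,0,0,0.28,-0.16,0,0,0,0,0.36,-0.17,0,0,0,0,0.43,-0.18,0,0,0,0,0.5,-0.18,0,0,0,0,0.5,-0.18,0,0,0]'; python3 -m inch '[0,0.07,0,0,0,0,0,0.14,0,0,0,0,0,0.2,0,0,0,0,0,0.2,0,0,0,0]'
```

```text
time: 6.43
position: [0.6242, 0.2434, 0.2479]
tool_rot: [0.696, 0.718, 0.0, 0.002]
ft_force: [-3.1, -2.6, 4.8]
grip_width: 0.0109
grip_force: 25.0
time: 6.77
position: [0.6357, 0.2437, 0.2479]
tool_rot: [0.696, 0.718, -0.004, -0.002]
ft_force: [-11.2, -4.1, 11.1]
grip_width: 0.0111
grip_force: 25.0
```

```bash
python3 -m inch '[0,0.05,0,0,0,0,0,0.1,0,0,0,0,0,0.1,0,0,0,0,0,0.1,0,0,0,0]';  python3 -m inch '[0,0.06,0,0,0,0,0,0.1,0,0,0,0,0,0.1,0,0,0,0,0,0.1,0,0,0,0]'
```

```text
time: 7.1
position: [0.6361, 0.2438, 0.2478]
tool_rot: [0.696, 0.718, -0.011, -0.007]
ft_force: [-25.0, -5.2, 19.3]
grip_width: 0.0111
grip_force: 25.0
time: 7.43
position: [0.6365, 0.2439, 0.2475]
tool_rot: [0.695, 0.718, -0.018, -0.013]
ft_force: [-40.4, -7.4, 26.0]
grip_width: 0.011
grip_force: 25.0
```

The door is against its stop. I'll relax the push, open and rise.

```bash
python3 -m inch '[0,-0.1,0,0,0,0,0,-0.15,0,0,0,0,0,-0.15,0,0,0,0]'; python3 -m inch '[0,0,0,0,0,0,0,0,0,0,0,0,0,0,0,0,0,0,0,0,0,0,0,0]' 45; python3 -m inch '[0,0,-0.3,0,0,0,0,0,-0.7,0,0,0,0,0,-1,0,0,0,0,0,-1,0,0,0]'
python3 - <<'E'
from h import *
t=camera('top');s=camera('side');w=camera('wrist')
def c(im,x,y,w,h,k):return cv2.resize(im[y:y+h,x:x+w],None,fx=k,fy=k,interpolation=cv2.INTER_CUBIC)
A=np.zeros((600,800,3),np.uint8)
A[:300,:400]=c(t,100,190,100,75,4);A[:300,400:]=c(t,215,190,100,75,4);A[300:,:400]=c(s,140,40,160,120,2.5);A[300:,400:]=cv2.resize(w,(400,300))
cv2.imwrite('pics/c2.png',A[...,::-1])
E
```

```text
time: 7.68
position: [0.6358, 0.2437, 0.2477]
tool_rot: [0.696, 0.718, -0.007, -0.004]
ft_force: [-17.4, -4.3, 12.9]
grip_width: 0.0108
grip_force: 25.0
time: 8.02
position: [0.6437, 0.2452, 0.2474]
tool_rot: [0.696, 0.718, 0.002, 0.001]
ft_force: [-0.3, -1.5, 1.0]
grip_width: 0.0298
grip_force: 0.0
time: 8.35
position: [0.6471, 0.2461, 0.3338]
tool_rot: [0.696, 0.718, 0.007, 0.005]
ft_force: [1.0, 0.0, 1.3]
grip_width: 0.0443
grip_force: 0.0
```

View pics/c2.png

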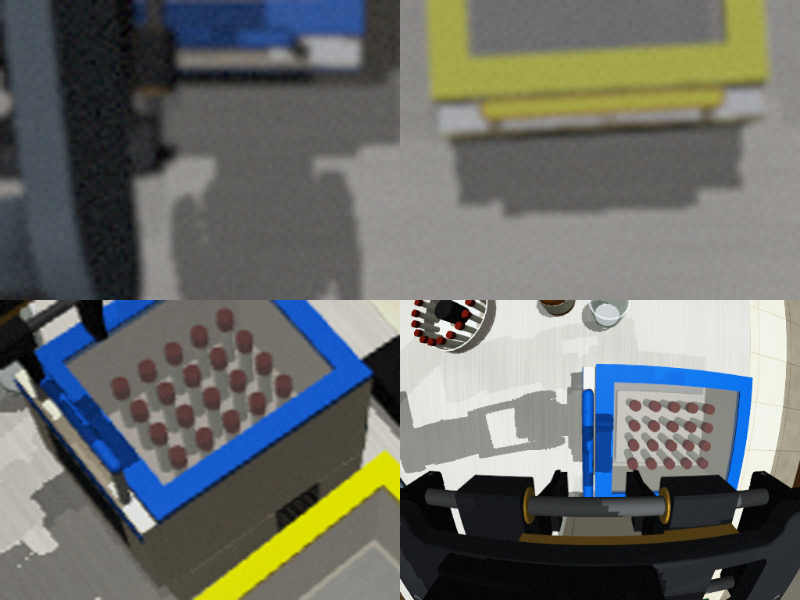

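The blue door is shut: in the side crop its bar sits upright along the front rim. Yellow is unchanged. I'll move over the yellow bar.

```bash
python3 -m inch '[-0.4,-0.08,0,0,0,0,-0.82,-0.16,0,0,0,-0.017,-0.82,-0.16,0,0,0,-0.017]' >/dev/null; python3 -m inch '[-0.4,-0.08,0,0,0,0,-0.82,-0.14,0,0,0,0,-0.82,-0.14,0,0,0,0]' >/dev/null; python3 -m inch '[-0.4,-0.08,0,0,0,0,-0.82,-0.14,0,0,0,0,-0.82,-0.14,0,0,0,0]'; python3 -m inch '[-0.4,-0.08,0,0,0,0,-0.82,-0.14,0,0,0,0,-0.82,-0.14,0,0,0,0,-0.82,-0.14,0,0,0,0,-0.82,-0.14,0,0,0,0]'
python3 - <<'E'
from h import *
w=camera('wrist');cv2.imwrite('pics/w2.png',w[...,::-1]);o=get_obs();print(o['position'],R.from_quat(o['tool_rot']).as_matrix()[:,1].round(3))
c=get_calibration('wrist');print(np.round(c['T'],3).tolist())
s=camera('side');cv2.imwrite('pics/s2.png',s[...,::-1]);t=camera('top');cv2.imwrite('pics/t2.png',t[...,::-1])
E
```

```text
time: 9.25
position: [0.6163, 0.0418, 0.3246]
tool_rot: [0.688, 0.725, -0.002, 0.0]
ft_force: [0.2, 0.2, 0.4]
grip_width: 0.045
grip_force: 0.0
time: 9.67
position: [0.609, -0.0187, 0.3252]
tool_rot: [0.687, 0.727, -0.0, -0.001]
ft_force: [-0.6, 0.3, 0.3]
grip_width: 0.0451
grip_force: 0.0
[ 0.6090624  -0.01822557  0.32537649] [ 0.998  0.057 -0.001]
[[0.998, 0.055, 0.015, 0.605], [0.057, -0.959, -0.276, 0.057], [-0.001, 0.277, -0.961, 0.466], [0.0, 0.0, 0.0, 1.0]]
```

View pics/w2.png

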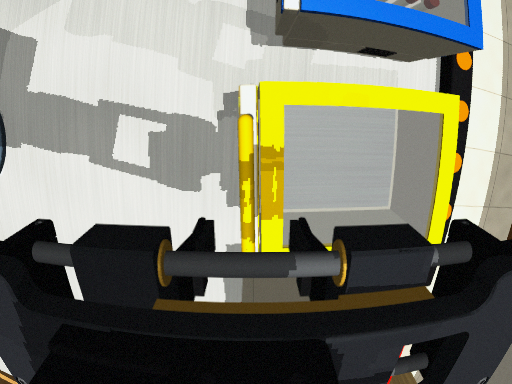

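View pics/s2.png

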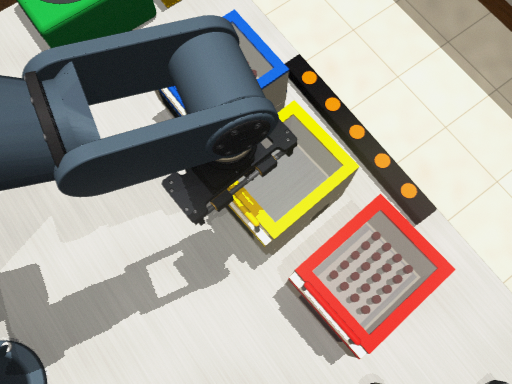

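The yellow bar is at column ~246, rows 115-250, parallel to the pads and ~5 mm to the robot side of centre. Red is unchanged. I'll correct by -5 mm, go down and grip.

```bash
python3 -m inch '[0,-0.06,0.3,0,0,0,0,-0.06,0.7,0,0,0,0,-0.06,0.8,0,0,0,0,-0.06,0.8,0,0,0]'; python3 -m inch '[0,0,0.2,0,0,0,0,0,0.25,0,0,0,0,0,0.25,0,0,0]'; python3 -m inch '[0,0,0,0,0,0,0,0,0,0,0,0,0,0,0,0,0,0,0,0,0,0,0,0,0,0,0,0,0,0,0,0,0,0,0,0,0,0,0,0,0,0]' 0 15
```

```text
time: 10.15
position: [0.6023, -0.0182, 0.2593]
tool_rot: [0.686, 0.727, -0.002, -0.003]
ft_force: [-0.3, -1.0, 0.1]
grip_width: 0.045
grip_force: 0.0
time: 10.4
position: [0.6043, -0.0191, 0.2422]
tool_rot: [0.687, 0.727, -0.0, -0.0]
ft_force: [-0.3, 0.2, 0.3]
grip_width: 0.045
grip_force: 0.0
time: 10.98
position: [0.6046, -0.0195, 0.2425]
tool_rot: [0.687, 0.727, 0.0, 0.0]
ft_force: [0.6, -0.4, 1.7]
grip_width: 0.0113
grip_force: 15.0
```

```bash
python3 -m inch '[0,-0.06,0,0,0,0,0,-0.12,0,0,0,0,0,-0.21,0.01,0,0,0,0,-0.31,0.03,0,0,0,0,-0.4,0.05,0,0,0,0,-0.5,0.075,0,0,0,0,-0.59,0.1,0,0,0,0,-0.68,0.13,0,0,0,0,-0.75,0.16,0,0,0,0,-0.82,0.19,0,0,0,0,-0.96,0.26,0,0,0,0,-0.96,0.26,0,0,0]'
```

```text
time: 11.98
position: [0.5246, -0.0246, 0.2202]
tool_rot: [0.686, 0.727, -0.002, -0.001]
ft_force: [-0.9, -4.9, -0.9]
grip_width: 0.0112
grip_force: 15.0
```

```bash
python3 -m inch '[0,-0.06,0.04,0,0,0,0,-0.13,0.08,0,0,0,0,-0.26,0.16,0,0,0,0,-0.32,0.21,0,0,0,0,-0.38,0.26,0,0,0,0,-0.44,0.31,0,0,0,0,-0.49,0.36,0,0,0,0,-0.6,0.47,0,0,0,0,-0.65,0.53,0,0,0,0,-0.7,0.585,0,0,0,0,-0.7,0.585,0,0,0]'
```

```text
time: 12.9
position: [0.4709, -0.0278, 0.1733]
tool_rot: [0.687, 0.727, -0.001, -0.0]
ft_force: [2.6, -6.0, -6.7]
grip_width: 0.0115
grip_force: 15.0
```

```bash
python3 -m inch '[0,-0.05,0.06,0,0,0,0,-0.09,0.12,0,0,0,0,-0.13,0.18,0,0,0,0,-0.17,0.25,0,0,0,0,-0.21,0.32,0,0,0,0,-0.24,0.39,0,0,0,0,-0.27,0.46,0,0,0,0,-0.3,0.53,0,0,0,0,-0.36,0.67,0,0,0,0,-0.38,0.75,0,0,0,0,-0.4,0.82,0,0,0,0,-0.43,0.97,0,0,0,0,-0.43,0.97,0,0,0]'
```

```text
time: 13.98
position: [0.4372, -0.0291, 0.0955]
tool_rot: [0.687, 0.727, 0.0, -0.0]
ft_force: [4.7, -4.9, -4.4]
grip_width: 0.0113
grip_force: 15.0
```

```bash
python3 -m inch '[0,0,0.1,0,0,0,0,-0.01,0.2,0,0,0,0,-0.02,0.28,0,0,0,0,-0.02,0.36,0,0,0,0,-0.02,0.36,0,0,0,0,-0.02,0.36,0,0,0]' - 40;  python3 -m inch '[0,0,0.05,0,0,0,0,0,0.1,0,0,0,0,0,0.1,0,0,0,0,0,0.1,0,0,0]'
```

```text
time: 14.48
position: [0.4349, -0.0291, 0.0672]
tool_rot: [0.687, 0.727, -0.001, -0.001]
ft_force: [1.3, -6.6, -3.0]
grip_width: 0.0107
grip_force: 40.1
time: 14.82
position: [0.4349, -0.029, 0.0628]
tool_rot: [0.686, 0.727, -0.0, 0.0]
ft_force: [-3.9, -4.8, 35.8]
grip_width: 0.0106
grip_force: 40.2
```

The force jumped to 36 N, so the door is at its level stop. I'll relax, release and rise clear.

```bash
python3 -m inch '[0,0,-0.03,0,0,0,0,0,-0.03,0,0,0]'; python3 -m inch '[0,0,0,0,0,0,0,0,0,0,0,0,0,0,0,0,0,0,0,0,0,0,0,0,0,0,0,0,0,0]' 40; python3 -m inch '[0,0,-0.3,0,0,0,0,0,-0.7,0,0,0,0,0,-1,0,0,0,0,0,-1,0,0,0]';python3 -m inch '[0,0,-0.5,0,0,0,0,0,-1,0,0,0,0,0,-1,0,0,0]';python3 -m inch '[0,-0.5,-0.5,0,0,0,0,-0.5,-1,0,0,0,0,-0.5,-1,0,0,0,0,-0.5,-1,0,0,0]'
python3 - <<'E'
from h import *
s=camera('side');t=camera('top')
A=np.zeros((300,800,3),np.uint8);A[:,:400]=cv2.resize(t,(400,300));A[:,400:]=cv2.resize(s,(400,300))
A=np.vstack([A,np.hstack([cv2.resize(camera('wrist'),(400,300)),cv2.resize(s[80:240,80:293],(400,300),interpolation=cv2.INTER_CUBIC)])])
cv2.imwrite('pics/c3.png',A[...,::-1])
E
```

```text
time: 14.98
position: [0.4349, -0.029, 0.0631]
tool_rot: [0.687, 0.727, -0.0, -0.0]
ft_force: [-1.8, -4.8, 14.9]
grip_width: 0.0109
grip_force: 40.1
time: 15.4
position: [0.4347, -0.0285, 0.0619]
tool_rot: [0.687, 0.727, -0.0, -0.001]
ft_force: [0.2, 0.5, 0.1]
grip_width: 0.0351
grip_force: 0.0
time: 15.73
position: [0.4376, -0.0294, 0.1456]
tool_rot: [0.687, 0.727, 0.002, 0.003]
ft_force: [0.5, -0.6, -0.4]
grip_width: 0.0399
grip_force: 0.0
time: 15.98
position: [0.439, -0.0299, 0.2269]
tool_rot: [0.687, 0.727, 0.002, 0.004]
ft_force: [0.3, -0.7, 0.3]
grip_width: 0.0398
grip_force: 0.0
time: 16.32
position: [0.3964, -0.0316, 0.3041]
tool_rot: [0.687, 0.727, 0.001, 0.002]
ft_force: [0.5, 0.7, -0.5]
grip_width: 0.0404
grip_force: 0.0
```

View pics/c3.png

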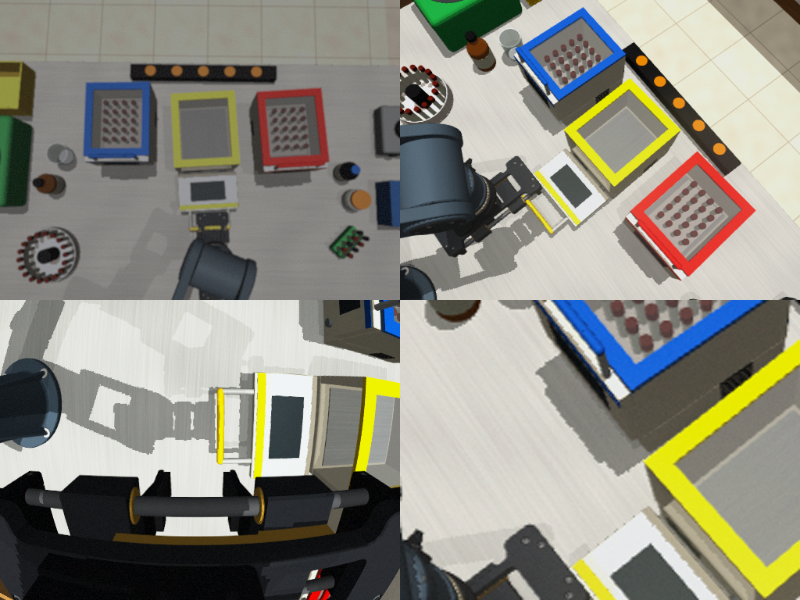

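Blue is shut, yellow is level, red is unchanged, and the arm is clear. I'll compare the blue door's flushness with red before handing in.

Run:
```python
from h import *
t=camera('top')
c=lambda x:cv2.resize(t[180:240,x:x+110],(790,290),interpolation=cv2.INTER_CUBIC)
cv2.imwrite('pics/c4.png',np.vstack([c(100),c(320)])[...,::-1])
```

```text
(no output)
```

View pics/c4.png

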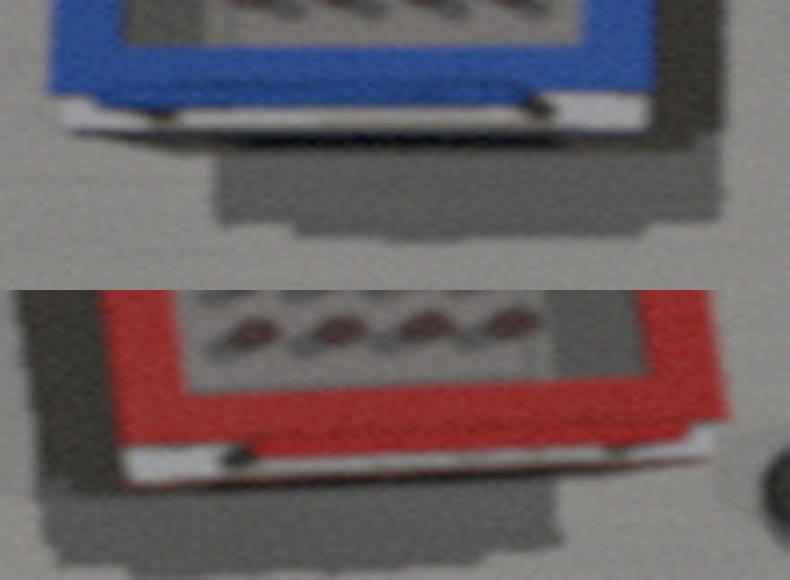

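The blue door sits as flush as the red one: the bar overlaps the rim and the white door edge is about the same width on both.

```bash
python3 -c "
from rig import *
print(hand_in())"
```

```text
the job is handed in; nothing more can be done
None
```

The blue door was pushed fully shut first, then the yellow door was pulled down level to its stop, the red door was left shut and untouched, and the job was handed in at about 16.5 s.

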